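Hold the spring clip open around the record card

ROBOT

A 6-joint arm with a two-finger parallel gripper is mounted at the origin on the work surface. World frame = base frame: x ahead of the robot, y to its left, z up, the work surface at z = 0. Lengths are in mm, angles in rad, forces in N, time in s.
With the tool pointing down it reaches from about 350 to 875 mm from the base axis. Payload 4.2 kg.
Tool frame: the origin (TCP) lies at the very end of the fingers, on their centre line; the grasp point (between the pads) lies 19 mm behind it; z points along the fingers, y is the line along which they close (so a half turn about z gives the same grasp; the last joint's range is limited). The gripper opens to 85 mm and grips with 20 to 120 N. Pads are 22 mm wide; open, the fingers measure 114 mm over their backs; the gripper's body (76 mm by 85 mm) begins 54 mm behind the grasp point. The pads swing forward as they close: fully open they stand 13 mm farther back than shut.
Start: joints at [-0.97, 0.385, 0.008, 0, -1.194, -0.259], TCP at [209.504, -588.818, 231.312] pointing down, gripper open.
Joint ranges: [-3.14, 3.14], [-1.21, 2.06], [-1.07, 1.41], [-3.16, 2.05], [-2.99, -0.16], [-3.1, 3.1]. Speed limits (rad/s): [2.79, 2.79, 3.14, 3.14, 3.14, 3.14].

INTERFACE

Orientations are given as a unit quaternion [x, y, z, w].
In Python, from bench import arm gives the robot as it stands.
- The arm moves only by the tool servo_tool, never from a script. Its argument "rows" is a list that holds one entry, the list of rows, each a list of 7 numbers: the finger opening in mm, from 0 to 85.4, then the shift along the tool's x, y, z in mm, then the turn, a rotation vector about the tool's x, y, z in rad. A call has 1 to 10 rows; each row is the pose to reach, as a shift and turn from the pose commanded when the call began, along the tool's axes at that moment; what a row does not reach only later rows make up. A row lasts 1/8 s, in which the tool goes at most 62.5 mm and 10.7 degrees, less where a joint would pass 70% of its speed; a pose out of reach is approached as far as the arm can. A call with a gripper value outside its range is refused whole. The fingers move at their own pace and stop on an object; the grip force is fixed at half the most. Time passes only in rows, so rows that repeat a pose let the fingers close. It gives the time, the measured TCP pose, the force, the opening and the grip force at its end, in the units of the state.
- arm.read_state(): the state, without advancing time (a new reading comes with each control period).
- arm.get_image(name): name is "side" or "top"; returns the picture (480x640x3 uint8, red, green, blue); there is no depth.
- arm.camera_params(name): a dict with "intrinsics" (3x3 intrinsics, pixels), "R" (3x3) and "t" (3): a world point X has camera coordinates R X + t. Camera axes: x right, y down, z forward; pixel columns grow to the right and rows downward; lengths in mm; the calibration is good to about 2 mm. A picture is of the moment at which its call begins. camera_params takes no time and is no camera call.
- arm.job_done(): hands the job in; it is judged then, once.
The state is a dict: "clock": time; "joints": joint angles; "joint_vel": joint speeds; "joint_efforts": joint torques, N m; "position": TCP position; "ee_rot": TCP orientation; "contact_force": force on the tool from outside, world axes, zero at the start; "wrist_torque": the same for the moment, N m; "gripper_width": finger opening in mm; "grasp_force": force on a finger pad.
Only numpy, scipy, OpenCV 4.12 (cv2) and the standard library are available. Lean on these libraries where they do the work, as an engineer would, in place of code of your own. Each camera call takes 0.05 s, during which the arm holds its last target. There are 200 camera calls.

TASK

I want to slip a photo in beside the pet's record card: pick up the steel spring clip by its two handles, squeezing them fully so that its jaws gape, and bring it half-way up the card's upright edge on the robot's side, jaws level and one on each side of the card, with that edge well inside the mouth. Finish while still holding it there, squeezed open and off the bench, touching neither the card nor its block; do not shift the card's block or the brush, comb, saucer and clear box.

Things in the scene. Friction and masses are not known exactly. Their poses are not given: they have to be found in the camera images.
- clip: Steel spring clip, 90 mm long, 36 mm high, 75 g, lying on its side, pivot pin upright. Frame of its left half (seen along the jaws), origin at the pin's foot: z up; closed, x points along the jaws, y left. Jaws reach 46 mm ahead of the pin, handles 44 mm behind it. Squeezing the handles together along y turns each half about the pin and spreads the jaws; this frame yaws by half the joint value.
- clip_pivot (a point): On the pivot pin's axis (steel coil, 12 mm diameter), half-way up the clip, 18 mm above its underside. Axes as clip. Closed, the handles flare at 0.3 rad each: 53 mm apart over their outer faces at the tail, about 46 mm at 32 mm behind the pin, the best place to squeeze. Fully squeezed they are parallel, about 26 mm over their outer faces, against a stop.
- clip_tip_left (a point): Inner face of the lip at the end of the left jaw, half-way up, 43 mm ahead of the pivot pin. The point midway between the two tips lies on the clip's centre line, ahead of the pin.
- clip_tip_right (a point): Inner face of the lip at the end of the right jaw, half-way up, 43 mm ahead of the pivot pin.
- clip_spread (a joint): Angle between the clip's two halves, rad: 0 closed (jaw tips 2 mm apart), 0.6 at the stop (tips about 27 mm apart). A spring closes it: about 3 N on each handle starts to open it, about 9 N opens it fully; squeeze with 15 to 30 N.
- card_stand: White stiff record card, 120 mm wide, 110 mm high, 3 mm thick, upright in a dark wooden block (70 x 55 x 22 mm); 0.7 kg, loose. Origin on the bench under the card's centre; x along the card, away from the robot; y square to its faces; z up. Card from 16 to 126 mm above the bench; block from x = -25 to +45 mm, so the card's near end overhangs it by 35 mm.
- card_edge (a point): Middle of the card's upright edge on the robot's side, half-way up (71 mm above the bench), 60 mm from the card's centre. Axes as card_stand: x points from this edge into the card.
- brush_center (a point): Orange silicone brush, a dome of 72 mm diameter, 56 mm high with its strap; point at 21 mm height. To be left alone.
- comb_center (a point): Double-sided steel comb, 181 x 46 x 5 mm, lying flat; its centre. To be left alone.
- saucer_center (a point): Empty white stoneware saucer, 120 mm diameter, 20 mm high; its centre. To be left alone.
- clear_box_center (a point): Lidded transparent box, 126 x 126 mm, 86 mm high with its grip; point on its axis at 35 mm height. To be left alone.
Things that resemble listed ones, but are neither listed nor needed, are in the scene too. Several things look just like the clip: the one meant starts farthest to the robot's left. Of the things that look like the card_stand, the smaller one is meant.

How it is judged:
By the outcome, as a careful person would: the job done as asked, in the order asked, and still so for the second after the job is handed in, while the arm keeps its last pose, push and grip.
It also fails if it takes over 40 s, if anything falls off the work surface, if the arm or the gripper's body presses on something with over 40 N, if the wrist force passes 120 N, or if a joint passes its speed limit or range.

## Working session

There is one attempt and no reset: what is moved stays moved. The work goes in short steps, Python scripts to look and compute and a tool call to move; the robot and the scene stay as the last step left them, time stands still between calls to the robot, and variables do not carry over. Pictures are saved under pics/ and viewed, at most 10 in all, crops included, and the job is handed in when it is done.

Besides the shell and the picture viewer there is one more tool, called after "Request:" as name(argument=value, ...) on one line, values as JSON. servo_tool: Moves the arm, as the interface text tells. Its arguments: {"type":"object","properties":{"rows":{"type":"array"}},"required":["rows"]}

```bash
mkdir -p pics; python3 - <<'E'
from bench import arm
import cv2,numpy as np
for n in("top","side"):
    im=arm.get_image(n); cv2.imwrite(f"pics/{n}0.png",im[:,:,::-1])
    p=arm.camera_params(n); print(n,np.round(p["intrinsics"],1).tolist(),np.round(p["R"],4).tolist(),np.round(p["t"],1).tolist())
s=arm.read_state(); print(s)
E
```

```text
top [[564.1, 0.0, 319.7], [0.0, 564.1, 245.3], [0.0, 0.0, 1.0]] [[0.0512, -0.9987, -0.0038], [-0.9758, -0.0492, -0.2132], [0.2127, 0.0146, -0.977]] [-39.1, 583.0, 1185.2]
side [[538.7, 0.0, 317.0], [0.0, 538.7, 239.6], [0.0, 0.0, 1.0]] [[-0.9938, -0.1096, -0.0164], [-0.0473, 0.5534, -0.8316], [0.1002, -0.8257, -0.5552]] [569.9, 106.8, 1125.0]
{'clock': 0.1, 'joints': array([-9.70425310e-01,  3.85477827e-01,  6.74563411e-03, -4.29935182e-04,
       -1.19394639e+00, -2.58563480e-01]), 'joint_vel': array([-0.00022994, -0.00177616,  0.00391891,  0.00149878, -0.00090705,
        0.00076166]), 'joint_efforts': array([-2.25145341e-04, -3.93319380e+01,  1.88928241e+01,  4.19795349e+00,
       -2.61390458e-03,  2.54421337e-06]), 'position': array([ 209.31755844, -588.3620564 ,  230.32620365]), 'ee_rot': array([-1.69994802e-01,  9.85444489e-01,  9.38857587e-04, -2.10208708e-04]), 'contact_force': array([-0.19139467, -0.24536615,  0.44982283]), 'wrist_torque': array([-0.0197585 , -0.01000048,  0.01669829]), 'grasp_force': 0.0, 'gripper_width': 84.9674139755669}
```

View pics/top0.png

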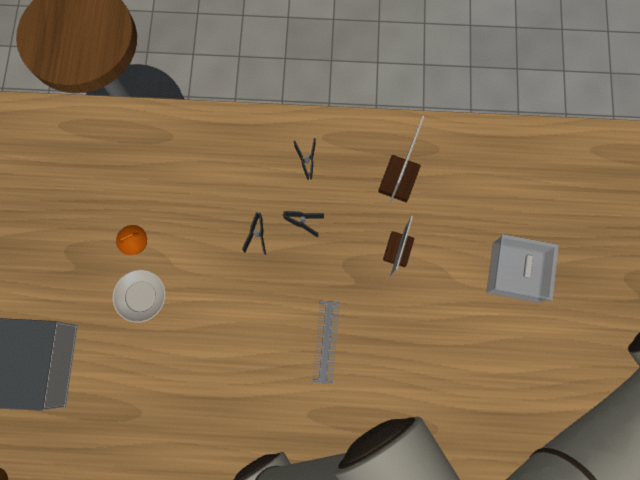

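View pics/side0.png

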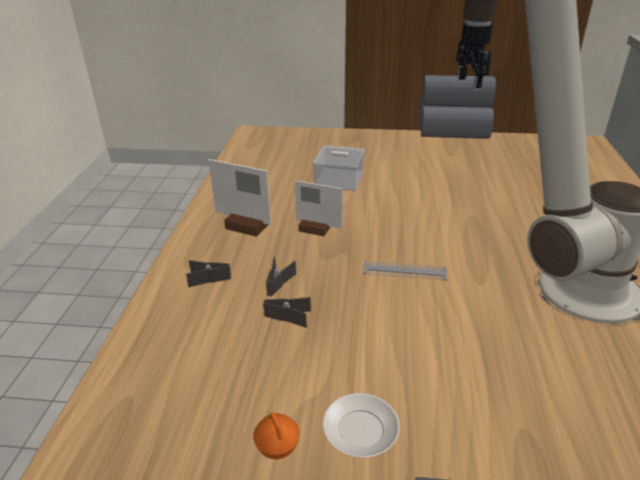

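The top view shows three identical clips, at (256,233), (302,219) and (308,158). The robot's left is image left, so (256,233) is the one meant. There are two card stands, at (400,248) and (402,175). The one at (400,248) is smaller in both views, so it's the one meant. I'll confirm both with a crop.

```bash
cat > h.py <<'E'
import numpy as np,cv2
from bench import arm
P={n:arm.camera_params(n) for n in("top","side")}
def ray(n,u,v):
    p=P[n];R=np.array(p["R"]);t=np.array(p["t"]);K=np.array(p["intrinsics"])
    return -R.T@t, R.T@np.linalg.inv(K)@[u,v,1]
def plane(n,u,v,z):
    c,d=ray(n,u,v);return c+d*(z-c[2])/d[2]
def proj(n,X):
    p=P[n];q=np.array(p["intrinsics"])@(np.array(p["R"])@X+np.array(p["t"]));return q[:2]/q[2]
def two(a,b):
    (c1,d1),(c2,d2)=ray("top",*a),ray("side",*b)
    s=np.linalg.lstsq(np.c_[d1,-d2],c2-c1,rcond=None)[0]
    p,q=c1+d1*s[0],c2+d2*s[1];return (p+q)/2,np.linalg.norm(p-q)
E
python3 - <<'E'
import cv2,numpy as np
t=cv2.imread("pics/top0.png");s=cv2.imread("pics/side0.png")
f=lambda im,x,y,w,h:cv2.resize(im[y:y+h,x:x+w],(400,300),interpolation=cv2.INTER_CUBIC)
cv2.imwrite("pics/crop1.png",np.vstack([np.hstack([f(t,225,203,80,60),f(t,365,210,80,60)]),np.hstack([f(s,250,280,80,60),f(s,270,170,100,75)])]))
E
```

```text
(no output)
```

View pics/crop1.png

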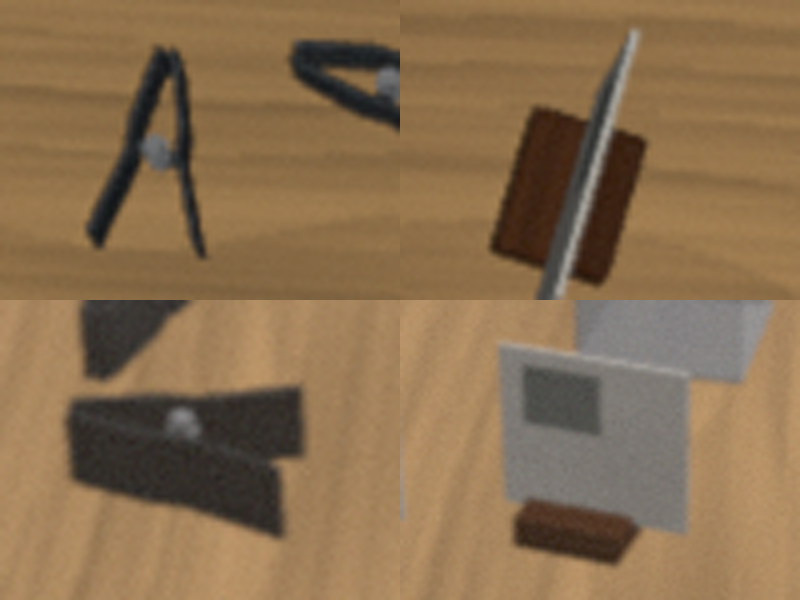

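The crops confirm the clip: jaws away from the robot, coil at top (256.4,233.4) and side (286.4,304), tails at top (244.4,251.6) and (265.6,254.4). They also confirm the smaller card, with top corners in the side view at (342.5,188) near and (295,181.3) far.

```bash
python3 - <<'E'
from h import *
np.set_printoptions(precision=1,suppress=True)
print("pin two",two((256.4,233.4),(286.4,304)), plane("top",256.4,233.4,36),plane("side",286.4,304,36))
L=plane("top",244.4,251.6,36);R=plane("top",265.6,254.4,36);F=plane("top",258.4,212.6,36)
print("tails",L,R,np.linalg.norm(L-R),"front",F,"len",np.linalg.norm((L+R)/2-F))
d=F-(L+R)/2;print("yaw",np.arctan2(d[1],d[0]))
# side handles: far tail top (301,387), near tail top (281,467)
for u,v in((310.3,297.4),(306.2,313.3),(264.5,300.5)):print("side",plane("side",u,v,36))
n=plane("side",342.5,188,126);f=plane("side",295,181.3,126);b=plane("side",341.3,228,16)
print("card near",n,"far",f,np.linalg.norm(n-f),"bottom near",b)
d=f-n;print("yaw",np.arctan2(d[1],d[0]))
f2=plane("top",411.8,216.4,126);print("far top view",f2)
# block top corners in top view z=22
C=[plane("top",365+a/5,210+c/5,22) for a,c in((537-400,107),(645-400,143),(605-400,285),(492-400,248))]
print(np.array(C),np.mean(C,0))
im=cv2.imread("pics/top0.png");print("near predicted px",proj("top",n))
E
```

```text
pin two (array([615. , 136.7,  31.7]), np.float64(6.7907756399154975)) [610.5 136.   36. ] [617.5 140.8  36. ]
tails [567.  159.9  36. ] [563.  111.7  36. ] 48.425977253094416 front [659.6 135.1  36. ] len 94.60345516711246
yaw -0.006903978478447684
side [573.4 116.7  36. ]
side [575.6 164.2  36. ]
side [662.1 134.3  36. ]
card near [ 531.1 -175.2  126. ] far [ 646.3 -199.8  126. ] 117.76240886183444 bottom near [ 532.9 -174.6   16. ]
yaw -0.20988953019139028
far top view [ 643.  -202.2  126. ]
[[ 634.2 -174.    22. ]
 [ 619.7 -223.8   22. ]
 [ 552.7 -206.7   22. ]
 [ 567.2 -155.1   22. ]] [ 593.5 -189.9   22. ]
near predicted px [397.9 267.7]
```

```bash
python3 - <<'E'
import cv2,numpy as np
t=cv2.imread("pics/top0.png")
cv2.imwrite("pics/crop2.png",cv2.resize(t[205:285,360:440],(600,600),interpolation=cv2.INTER_CUBIC))
E
```

```text
(no output)
```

View pics/crop2.png

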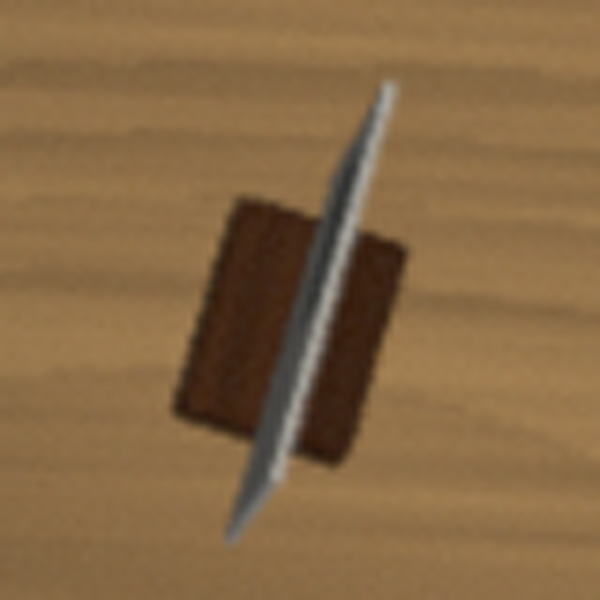

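The card measurements agree: block centre about (593,-190), near edge about (528,-174), yaw about -0.24, top length 118 mm against 120. For the clip, the pin is about (614,137) and the yaw about -0.02, so I'll squeeze at about x=582. First I'll move above it.

Request:
servo_tool(rows=[[[85,-15,14,0,0,0,0.02],[85,-50,47,0,0,0,0.06],[85,-90,85,0,0,0,0.1],[85,-133,125,0,0,0,0.14],[85,-176,166,0,0,0,0.18],[85,-219,206,0,0,0,0.22],[85,-262,247,0,0,0,0.26],[85,-305,287,0,0,0,0.3],[85,-348,327,0,0,0,0.34],[85,-390,367,0,0,0,0.36]]])

```text
clock: 1.35
position: [454.3, -110.4, 231.3]
ee_rot: [0.009, 1.0, 0.0, -0.0]
contact_force: [0.9, 0.4, 0.4]
gripper_width: 85.0
grasp_force: 0.0
```

```bash
python3 - <<'E'
from h import *
from scipy.spatial.transform import Rotation as Ro
s=arm.read_state();R=Ro.from_quat(s["ee_rot"]).as_matrix();print(s["clock"],s["position"],s["joints"].round(2));print(R.round(3))
print("to go",R.T@(np.array([582,137,140])-s["position"]))
E
```

```text
1.35 [ 454.27795807 -110.40469449  231.25397104] [ 0.11  0.11 -0.36 -0.   -1.1  -1.7 ]
[[-1.     0.019 -0.   ]
 [ 0.019  1.     0.   ]
 [ 0.     0.    -1.   ]]
to go [-123.09520402  249.73709877   91.25920405]
```

Request:
servo_tool(rows=[[[75,-15,30,5,0,0,0],[70,-40,80,20,0,0,0],[70,-67,135,40,0,0,0],[70,-92,185,70,0,0,0],[70,-115,230,90,0,0,0],[70,-125,250,115,0,0,0],[70,-125,250,130,0,0,0],[70,-125,250,130,0,0,0],[70,-125,250,130,0,0,0]]])

```text
clock: 2.48
position: [583.7, 134.6, 102.3]
ee_rot: [0.009, 1.0, 0.0, 0.001]
contact_force: [0.1, 0.2, 0.8]
gripper_width: 69.7
grasp_force: 0.0
```

```bash
python3 - <<'E'
from h import *
s=arm.read_state();print(s["clock"],s["position"],s["gripper_width"])
t=arm.get_image("top")[:,:,::-1];q=arm.get_image("side")[:,:,::-1]
f=lambda im,x,y,w,h:cv2.resize(im[y:y+h,x:x+w],(400,600),interpolation=cv2.INTER_CUBIC)
cv2.imwrite("pics/c3.png",np.hstack([f(t,216,170,80,120),f(q,250,220,80,120)]))
print(proj("top",s["position"]),proj("side",s["position"]))
E
```

```text
2.475 [583.67481133 134.6056352  102.3269155 ] 69.6736685900674
[252.62388743 238.34255024] [302.94517364 276.00758378]
```

View pics/c3.png

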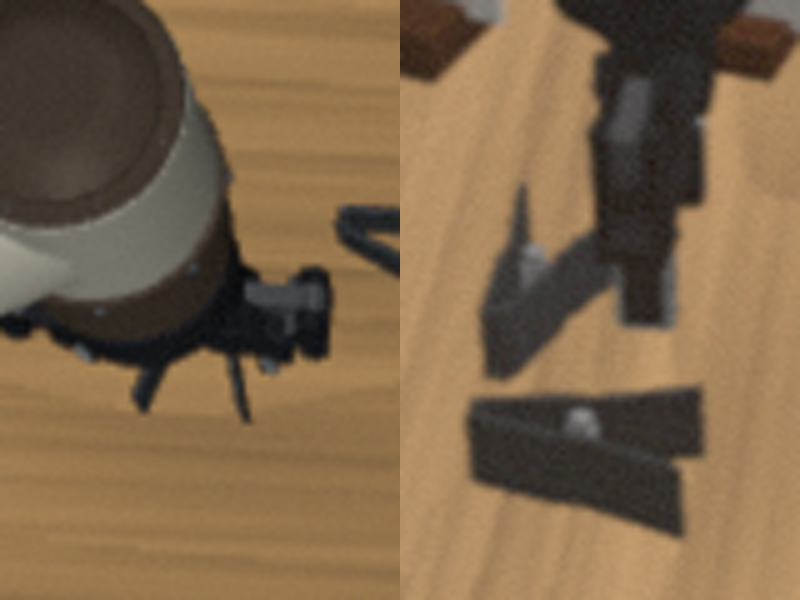

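The side view shows the near finger's tip centred at about px (299.2,285), above and behind the clip's handles, so I can use it to check the side camera's bias.

```bash
python3 - <<'E'
from h import *
for z in(104,110):
  for y in (172,182): print(z,y,proj("side",np.array([583.7,y,z])))
print(proj("side",np.array([614,137,36.])),proj("side",np.array([614,137,30.])),proj("top",np.array([614,137,36.])),proj("top",np.array([614,137,30.])))
E
```

```text
104 172 [300.21692888 287.75348212]
104 182 [299.46940138 291.21697496]
110 172 [300.10572062 285.17551557]
110 182 [299.35468732 288.62898063]
[288.46184679 302.84840692] [288.60207321 305.19254495] [256.09149243 231.88326088] [256.3906287  232.50437768]
```

Request:
servo_tool(rows=[[[70,1,2,20,0,0,0],[70,1,2,45,0,0,0],[70,1,2,70,0,0,0],[70,1,2,85,0,0,0],[70,1,2,93,0,0,0],[70,1,2,97,0,0,0],[70,1,2,97,0,0,0]]])

```text
clock: 3.45
position: [582.8, 137.5, 4.7]
ee_rot: [0.009, 1.0, 0.0, 0.0]
contact_force: [-0.4, 0.3, -0.1]
gripper_width: 69.8
grasp_force: 0.0
```

```bash
python3 - <<'E'
from h import *
s=arm.read_state();print(s["clock"],s["position"],s["gripper_width"],s["contact_force"])
q=arm.get_image("side")[:,:,::-1]
cv2.imwrite("pics/c4.png",cv2.resize(q[260:340,250:350],(750,600),interpolation=cv2.INTER_CUBIC))
E
```

```text
3.45 [582.81916957 137.50400706   4.6993029 ] 69.79866179052595 [-0.44654845  0.27313747 -0.07548431]
```

View pics/c4.png

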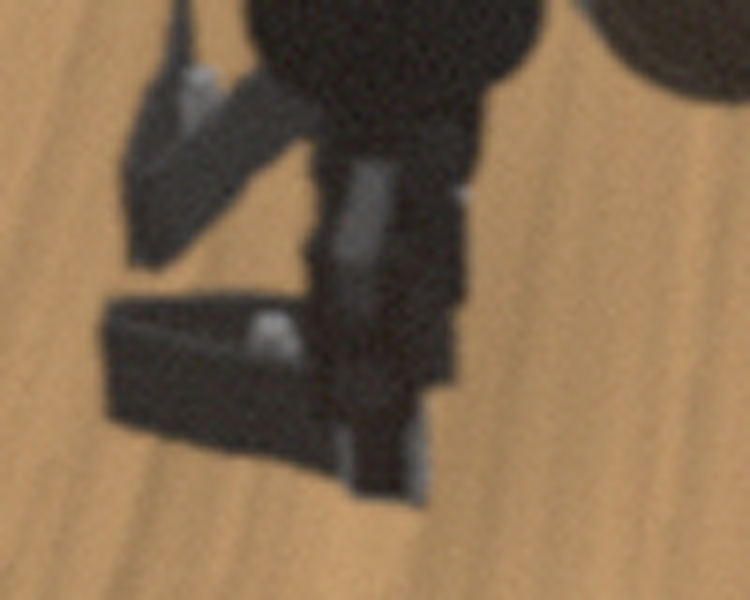

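The near finger, at px 296–307, spans the rear handle with its back edge about level with the tail. I'll nudge 2 mm forward and close in stages.

Request:
servo_tool(rows=[[[60,-2,0,0,0,0,0],[50,-2,0,0,0,0,0],[44,-2,0,0,0,0,0],[40,-2,0,0,0,0,0],[36,-2,0,0,0,0,0],[32,-2,0,0,0,0,0],[29,-2,0,0,0,0,0],[29,-2,0,0,0,0,0],[29,-2,0,0,0,0,0],[29,-2,0,0,0,0,0]]])

```text
clock: 4.75
position: [585.5, 137.6, 6.2]
ee_rot: [0.009, 1.0, 0.0, 0.001]
contact_force: [-1.7, -0.0, 8.4]
gripper_width: 29.1
grasp_force: 6.9
```

Request:
servo_tool(rows=[[[28,0,0,-1,0,0,0],[27,0,0,-2,0,0,0],[26,0,0,-2,0,0,0],[25,0,0,-2,0,0,0],[25,0,0,-2,0,0,0],[25,0,0,-2,0,0,0],[25,0,0,-2,0,0,0]]])

```text
clock: 5.62
position: [584.7, 137.6, 6.5]
ee_rot: [0.009, 1.0, 0.0, 0.0]
contact_force: [-0.9, 1.8, 4.5]
gripper_width: 25.2
grasp_force: 8.9
```

Request:
servo_tool(rows=[[[24.5,0,0,0,0,0,0],[24,0,0,0,0,0,0],[23.5,0,0,0,0,0,0],[23.5,0,0,0,0,0,0],[23.5,0,0,0,0,0,0]]])

```text
clock: 6.25
position: [584.7, 137.6, 6.6]
ee_rot: [0.009, 1.0, 0.0, 0.0]
contact_force: [-0.6, 2.7, 4.8]
gripper_width: 23.9
grasp_force: 24.9
```

The clip is against its stop with 24.9 N. Next I'll lift.

Request:
servo_tool(rows=[[[23.5,0,0,-5,0,0,0],[23.5,0,0,-20,0,0,0],[23.5,0,0,-45,0,0,0],[23.5,0,0,-75,0,0,0],[23.5,0,0,-100,0,0,0],[23.5,0,0,-110,0,0,0],[23.5,0,0,-110,0,0,0]]])

```text
clock: 7.12
position: [584.4, 137.2, 116.8]
ee_rot: [0.009, 1.0, 0.0, 0.0]
contact_force: [-0.5, 0.0, -0.8]
gripper_width: 23.4
grasp_force: 24.0
```

Request:
servo_tool(rows=[[[23.5,8,-14,0,0,0,0.02],[23.5,26,-48,0,0,0,0.05],[23.5,50,-92,0,0,0,0.08],[23.5,75,-138,0,0,0,0.11],[23.5,100,-184,0,0,0,0.14],[23.5,125,-229,0,0,0,0.17],[23.5,145,-265,0,0,0,0.2],[23.5,156,-284,0,0,0,0.22],[23.5,158,-289,0,0,0,0.22],[23.5,158,-289,0,0,0,0.22]]])

```text
clock: 8.38
position: [420.7, -149.0, 115.9]
ee_rot: [0.119, 0.993, -0.0, -0.001]
contact_force: [0.2, 0.5, -1.0]
gripper_width: 24.2
grasp_force: 24.0
```

```bash
python3 - <<'E'
from h import *
s=arm.read_state();print(s["clock"],s["position"],s["ee_rot"],s["gripper_width"],s["grasp_force"],s["contact_force"])
t=arm.get_image("top")[:,:,::-1];q=arm.get_image("side")[:,:,::-1]
cv2.imwrite("pics/t5.png",t);cv2.imwrite("pics/s5.png",q)
f=lambda im,x,y,w,h:cv2.resize(im[y:y+h,x:x+w],(400,600),interpolation=cv2.INTER_CUBIC)
cv2.imwrite("pics/c5.png",np.hstack([f(t,350,215,80,120),f(q,310,150,80,120)]))
E
```

```text
8.375 [ 420.71108068 -148.97808285  115.86654563] [ 1.19218634e-01  9.92867889e-01 -6.92956056e-05 -5.16961630e-04] 24.1697212993697 24.006644189357758 [ 0.15821625  0.45805726 -1.02948082]
```

View pics/c5.png

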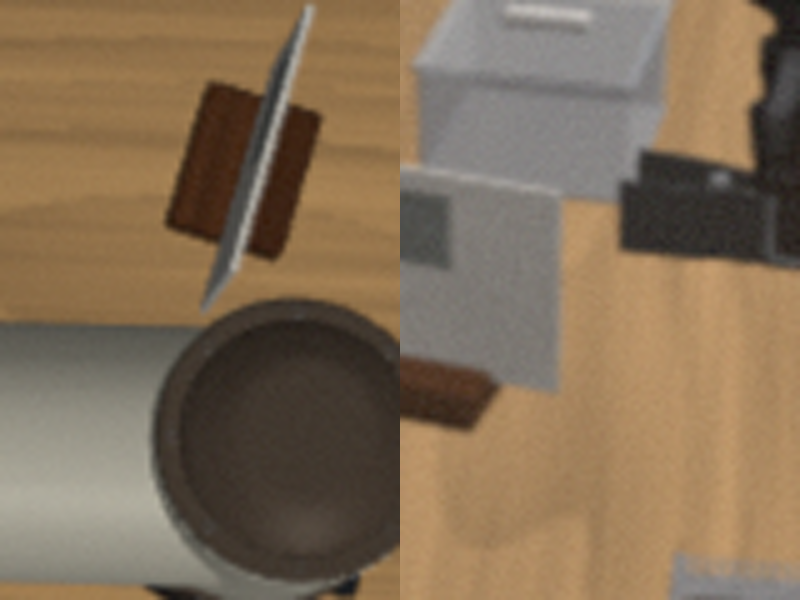

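The side crop shows the clip open and level in the grip. The near jaw's tip is at px (354,186.6) top and (354,199.6) bottom, the coil is at (374,186), and the card's near edge runs (342,188) to (341.4,228). The wrist hides the clip from the top camera.

```bash
python3 - <<'E'
from h import *
np.set_printoptions(precision=1,suppress=True)
yaw=-.2395;u=np.array([np.cos(yaw),np.sin(yaw),0]);n=np.array([-u[1],u[0],0]);T=np.array([420.7,-149,115.9])
for d in(28,32,36):
  for zo in (9.5,12):
    pin=T+d*u+[0,0,zo];t=pin+44*u+15.5*n
    print(d,zo,"tip top",proj("side",t+[0,0,18]),"bot",proj("side",t-[0,0,18]),"coil",proj("side",pin+[0,0,19]))
a=plane("top",397,268.6,126);b=plane("top",391,276.8,16);print("edge top cam",a,b)
f=plane("top",411.8,216.4,126);print("yaw",np.arctan2(*(f-a)[1::-1]),np.linalg.norm(f-a))
c=plane("side",342.2,188,126);e=plane("side",341.4,228,16);print("edge side",c,e)
print("two",two((397,268.6),(342.2,188)),two((391,276.8),(341.4,228)))
E
```

```text
28 9.5 tip top [358.1 186.9] bot [357.6 200.7] coil [378.7 186.3]
28 12 tip top [358.1 185.9] bot [357.7 199.8] coil [378.8 185.3]
32 9.5 tip top [356.4 186.6] bot [356.  200.5] coil [377. 186.]
32 12 tip top [356.4 185.6] bot [356.  199.5] coil [377.  185.1]
36 9.5 tip top [354.7 186.4] bot [354.3 200.2] coil [375.3 185.8]
36 12 tip top [354.7 185.4] bot [354.3 199.3] coil [375.3 184.8]
edge top cam [ 529.1 -173.3  126. ] [ 529.6 -174.    16. ]
yaw -0.24810474543028913 117.45976933129633
edge side [ 531.8 -175.2  126. ] [ 532.7 -174.6   16. ]
two (array([ 530.4, -173.3,  126.7]), np.float64(2.7192458723706503)) (array([ 531.1, -174.1,   16. ]), np.float64(3.0932720637171514))
```

Relative to the side camera, the pin is about 36 mm ahead of the TCP and the clip's centre about 10.5 mm above it. From here that means 55 mm down, 2 mm sideways and 54 mm forward. I'll go down first, then forward.

Request:
servo_tool(rows=[[[23.5,0,1,10,0,0,0.01],[23.5,0,2,30,0,0,0.01],[23.5,0,2,48,0,0,0.01],[23.5,0,2,55,0,0,0.01],[23.5,0,2,55,0,0,0.01],[23.5,-10,2,55,0,0,0.01],[23.5,-20,2,55,0,0,0.01],[23.5,-28,2,55,0,0,0.01],[23.5,-30,2,55,0,0,0.01],[23.5,-30,2,55,0,0,0.01]]])

```text
clock: 9.72
position: [450.8, -154.0, 61.2]
ee_rot: [0.124, 0.992, 0.0, -0.0]
contact_force: [-0.0, 0.4, -1.8]
gripper_width: 24.1
grasp_force: 24.0
```

```bash
python3 - <<'E'
from h import *
s=arm.read_state();print(s["clock"],s["position"],s["ee_rot"],s["gripper_width"],s["grasp_force"],s["contact_force"])
t=arm.get_image("top")[:,:,::-1];q=arm.get_image("side")[:,:,::-1]
f=lambda im,x,y,w,h:cv2.resize(im[y:y+h,x:x+w],(400,600),interpolation=cv2.INTER_CUBIC)
cv2.imwrite("pics/c6.png",np.hstack([f(t,370,215,60,90),f(q,320,165,60,90)]))
E
```

```text
9.725 [ 450.79256876 -153.95209801   61.23269212] [ 1.23942263e-01  9.92289416e-01  2.01660992e-05 -1.74050082e-04] 24.123944329063676 24.0255269408226 [-0.02392855  0.37990658 -1.75038914]
```

View pics/c6.png

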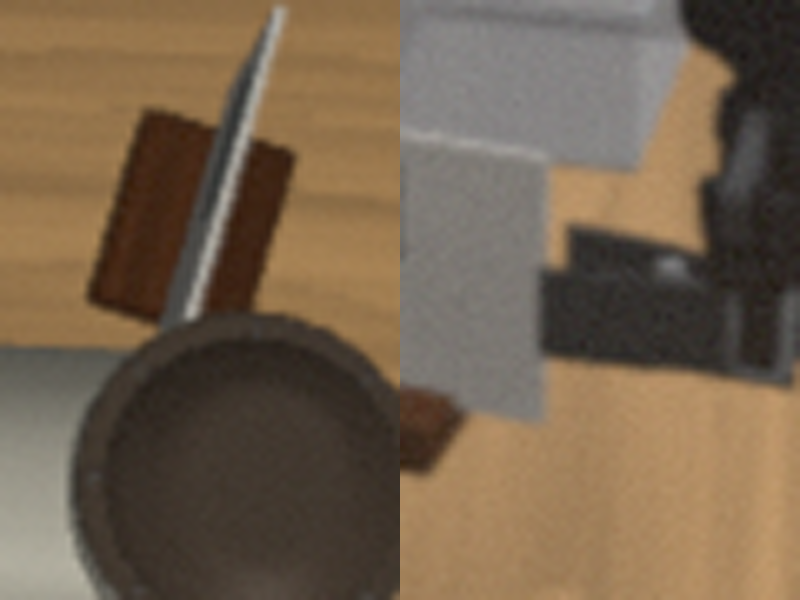

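The near jaw's tip is at about px (341,212) and the far one at (345.5,205). Their midpoint matches the card's mid-edge in row and lies about 4 mm short of it, as predicted, with lateral error about 0. So I'll go 24 mm straight forward.

Request:
servo_tool(rows=[[[23.5,-4,0,0,0,0,0],[23.5,-9,0,0,0,0,0],[23.5,-14,0,0,0,0,0],[23.5,-19,0,0,0,0,0],[23.5,-23,0,0,0,0,0],[23.5,-24,0,0,0,0,0],[23.5,-24,0,0,0,0,0],[23.5,-24,0,0,0,0,0]]])

```text
clock: 10.82
position: [474.0, -159.7, 61.3]
ee_rot: [0.124, 0.992, 0.0, -0.0]
contact_force: [0.0, 1.0, -1.1]
gripper_width: 23.9
grasp_force: 24.0
```

```bash
python3 - <<'E'
from h import *
s=arm.read_state();print(s["clock"],s["position"],s["ee_rot"],s["gripper_width"],s["grasp_force"],s["contact_force"],s["wrist_torque"])
t=arm.get_image("top")[:,:,::-1];q=arm.get_image("side")[:,:,::-1]
f=lambda im,x,y,w,h:cv2.resize(im[y:y+h,x:x+w],(400,600),interpolation=cv2.INTER_CUBIC)
cv2.imwrite("pics/c7.png",np.hstack([f(t,370,215,60,90),f(q,320,165,60,90)]))
E
```

```text
10.825 [ 473.95333621 -159.74208481   61.29743255] [ 1.23805187e-01  9.92306539e-01  1.76653730e-05 -9.27568216e-05] 23.91866995927421 24.025419652462006 [ 0.02609521  0.96272186 -1.07357602] [-0.02725996 -0.01357821 -0.03447819]
```

View pics/c7.png

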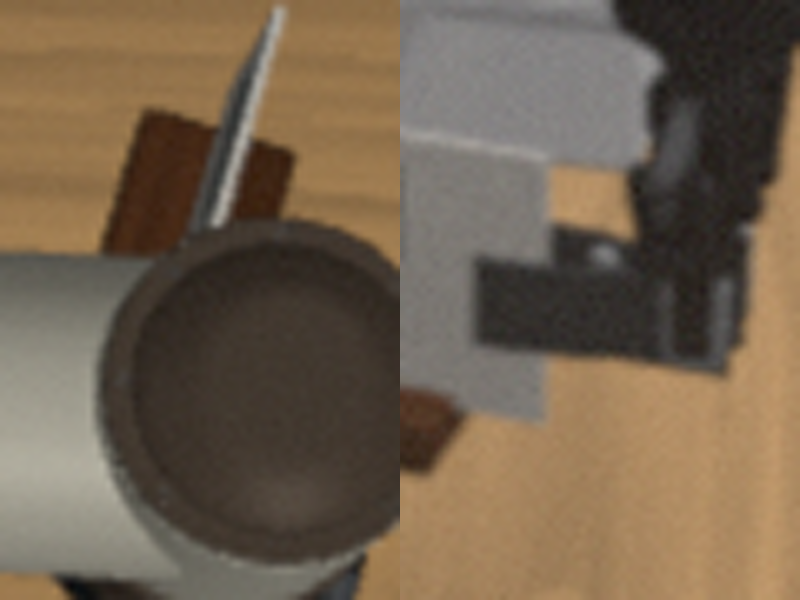

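The side view shows the card between the jaws, near jaw in front and far jaw behind. The edge is about 18 mm inside the tips, the coil is clear at (350.7,203), and the card's corners haven't moved. One short hold to check the forces.

Request:
servo_tool(rows=[[[23.5,0,0,0,0,0,0],[23.5,0,0,0,0,0,0],[23.5,0,0,0,0,0,0],[23.5,0,0,0,0,0,0]]])

```text
clock: 11.42
position: [474.1, -159.8, 61.3]
ee_rot: [0.124, 0.992, 0.0, 0.0]
contact_force: [0.1, -0.3, -0.0]
gripper_width: 24.0
grasp_force: 24.0
```

```bash
python3 -c "
from bench import arm
print(arm.job_done())"
```

```text
the job is handed in; nothing more can be done
None
```

I handed the job in at about 11.4 s: the clip is held fully squeezed (24 N) and level at the card's half-height, with one jaw on each side and the near edge about 18 mm inside the jaw tips, no contact force showing, and the card not moved in the last picture.

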